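# Seat a post shoe on the positioner's studs

## Task

Pick up the square copper post shoe by its socket, fit it over the pilot pin of the welding positioner, turn it until its four holes find the four studs and let it down fully home, flat on the faceplate. Be gentle: do not force it down on the studs and do not let it drop, and leave the other things on the bench where they are. Let go when it is seated.

Things in the scene. Friction and masses are not known exactly. Their poses are not given: they have to be found in the camera images.
- shoe: copper post shoe, 0.48 to 0.72 kg: square flange 120 x 120 x 10 mm with an upright open square tube (the socket) on its middle. Origin: centre of the flange's underside; z up, x and y along the sides of flange and tube. Holes through the flange: centre hole 22.5 mm; four of 13 mm at x = +-38, y = +-38 mm: four ways round fit alike. It and the collar may have changed places.
- shoe_rim (a point): middle of the socket's open top, 62 mm above the flange's underside. The socket is 42 mm square outside, walls 4.5 mm: grip it across two opposite sides. Same axes as the shoe
- positioner: low round grey welding positioner, 176 mm across, fixed to the bench. Origin: centre of its underside; z up; a small gear box with a knob points along -x, to 127 mm from the centre. On top: a round steel faceplate, 164 mm across, upper face 66 mm above the origin, with a pilot pin in its middle and four studs. Over 45 N between shoe and positioner counts as forcing or dropping it.
- pilot_tip (a point): tip of the steel pilot pin, on the positioner's axis 102 mm above its origin (36 mm above the faceplate). Pin 20 mm across; its last 10 mm taper to 8 mm. Same axes as the positioner, not those of the studs
- stud_level (a point): on the positioner's axis, at the height of the four stud tips: 86 mm above its origin. Studs: 10 mm across, 20 mm tall, the last 4 mm tapering to 5 mm, at the corners of a 76 mm square about the pilot. That square is turned by up to 0.5 rad either way from the positioner's x and y, and this turn is not measured: see it or find it by feel (a stiff brake, 4 N m, holds the faceplate).
- collar: bystander: plain copper ring, 90 mm across, 60 mm bore, 26 mm high. Origin: centre of its underside
- hammer: bystander: hammer with a wooden handle, 270 mm long, lying at the robot's right
- square: bystander: steel try square lying on the bench, blade 150 mm, stock 140 mm, 14 mm high
- tin: bystander: closed tin, 66 mm across, 55 mm high. Origin: centre of its underside
- offcut: bystander: copper block 100 x 60 x 20 mm. Origin: centre of its underside
- finial: bystander: turned brass finial, 60 mm across, 70 mm high. Origin: centre of its underside
- clamp: bystander: grey C-clamp lying flat, 165 x 105 mm, 18 mm high
Things that resemble listed ones, but are neither listed nor needed, are in the scene too. What is shaped like the positioner but brown or pink is not meant.

How it is judged:
On the way:
1. the shoe is held up over the positioner, over the pilot (horizontal distance between shoe and positioner below 0.015 m and z of shoe in the frame of positioner above 0.08 m and contact force between the fingers and shoe above 0.5 N), for 0.1 s.
At the end, for the whole second after the job is handed in: the shoe sits on the faceplate with the studs through its holes: its underside within 3 mm of the faceplate's face, its centre within 5 mm of the pilot's axis, level within 0.035 rad, at rest and released (horizontal distance between shoe and positioner below 0.005 m and z of shoe in the frame of positioner below 0.069 m and angle between shoe's own z axis and vertical below 0.035 rad and linear speed of shoe below 0.02 m/s and contact force between the fingers and shoe below 0.1 N); the robot touches nothing.
It fails at once if the shoe presses or strikes the positioner with more than 45 N (contact force between shoe and positioner above 45 N).
It fails at once if the shoe is let fall: it moves unheld faster than 0.35 m/s (linear speed of shoe above 0.35 m/s and contact force between the fingers and shoe below 0.1 N).
It fails at once if the gripper presses the positioner with more than 40 N (contact force between the fingers and positioner above 40 N).
It fails at once if a bystander is moved by more than 25 mm (distance of any of collar, hammer, square, tin, offcut, finial, clamp from where it was at the start of the episode above 0.025 m).
It also fails if it takes over 67 s, if anything falls off the work surface, if the arm or the gripper's body presses on something with over 40 N, if the wrist force passes 120 N, or if a joint passes its speed limit or range.

## Robot

A 7-joint arm with a two-finger parallel gripper is mounted at the origin on the work surface. World frame = base frame: x ahead of the robot, y to its left, z up, the work surface at z = 0. Lengths are in m, angles in rad, forces in N, time in s.
With the tool pointing down it reaches from about 0.4 to 0.875 m from the base axis. Payload 19.3 kg.
Tool frame: the origin (TCP) lies at the very end of the fingers, on their centre line; the grasp point (between the pads) lies 19 mm behind it; z points along the fingers, y is the line along which they close (so a half turn about z gives the same grasp; the last joint's range is limited). The gripper opens to 85 mm and grips with 20 to 120 N. Pads are 22 mm wide; open, the fingers measure 114 mm over their backs; the gripper's body (76 mm by 85 mm) begins 54 mm behind the grasp point. The pads swing forward as they close: fully open they stand 13 mm farther back than shut.
Start: joints at [-1.248, 0.521, -0.036, 1.599, 0.021, 1.021, -0.113], TCP at [0.239, 0.577, 0.231] pointing down, gripper open.
Joint ranges: [-2.91, 2.91], [-0.3, 2.13], [-1.5, 1.42], [0.17, 2.43], [-1.26, 4.41], [0.16, 1.93], [-2.52, 2.52]. Speed limits (rad/s): [1.89, 1.89, 2.39, 2.39, 3.01, 3.01, 3.01].

## Interface

Orientations are given as [roll, pitch, yaw] about the fixed x, y, z axes, in that order (R = Rz(yaw) Ry(pitch) Rx(roll)).
In Python, from workcell import bot gives the robot as it stands. The module is installed in compiled form; this text tells all that it offers.
- The arm moves only by the tool apply_moves, never from a script. Its arguments are lists of equal length, an entry for each row: "claw": the finger opening in m, from 0 to 0.0854; "xyz": the shift along the tool's x, y, z in m, a list of three; "twist": the turn, a rotation vector about the tool's x, y, z in rad, a list of three. A call has 1 to 20 rows; each row shifts and turns the commanded pose from where the row before left it, along the tool's axes as they then stand; what a row does not reach is not made up. A row lasts 1/10 s, in which the tool goes at most 50 mm and 8.59 degrees, less where a joint would pass 70% of its speed; a pose out of reach is approached as far as the arm can. A call with a gripper value outside its range is refused whole. The fingers move at their own pace and stop on an object; "force" is the grip in N (left out, the last holds). Time passes only in rows, so rows that do not move let the fingers close. It gives the time, the measured TCP pose, the force, the opening and the grip force at its end, in the units of the state.
- bot.observe(): the state, without advancing time (a new reading comes with each control period).
- bot.grab_frame(name): name is "scene" or "top"; returns a dict with "img" (400x640x3 uint8, red, green, blue), "vfov" (degrees; the focal length in pixels is half the picture's height over the tangent of half this angle, whatever the lens; pixels are square), "cx", "cy" (the principal point, pixels), "view" (4x4, takes a point from world to camera coordinates). Camera axes: x right, y up, looking along -z (the intrinsics and any distortion apply to the point x, -y, -z); pixel columns grow to the right and rows downward; lengths in m; the calibration is good to about 2 mm. A picture is of the moment at which its call begins. There is no depth.
- bot.job_done(): hands the job in; it is judged then, once.
Trained networks look in the newest picture that a camera, given by its name, has taken for a name from the list of things; names that differ only in an ending like _2 or _b are one class to them, and where a whole thing is asked for, a point or a joint stands for the part that bears it (a point fixed in the world has none). Each returns a list of dicts, best first, with "score" (0 to 1); they miss things now and then, are a little off and sometimes report something else, mostly with a low value. They report only what shows in the picture. A call takes as long as a camera call. They do not tell look-alikes from the thing itself.
- bot.find_in(camera, query): "position" ([x, y, z] in m, in world coordinates, good to about 4 mm: the middle of the surface that is visible of it).
The state is a dict: "clock": time; "qpos": joint angles; "qd": joint speeds; "joint_efforts": joint torques, N m; "position": TCP position; "tool_rot": TCP orientation; "force": force on the tool from outside, world axes, zero at the start; "moment": the same for the moment, N m; "grip_width": finger opening in m; "finger_force": force on a finger pad.
Only numpy, scipy, OpenCV 4.12 (cv2) and the standard library are available. Lean on these libraries where they do the work, as an engineer would, in place of code of your own. Each camera call takes 0.05 s, during which the arm holds its last target. There are 200 camera calls.

## Working session

There is one attempt and no reset: what is moved stays moved. The work goes in short steps, Python scripts to look and compute and a tool call to move; the robot and the scene stay as the last step left them, time stands still between calls to the robot, and variables do not carry over. Pictures are saved under pics/ and viewed, at most 10 in all, crops included, and the job is handed in when it is done.

Besides the shell and the picture viewer there is one more tool, called after "Call:" as name(argument=value, ...) on one line, values as JSON. apply_moves: Moves the arm, as the interface text tells. Its arguments: {"type":"object","properties":{"claw":{"type":"array"},"xyz":{"type":"array"},"twist":{"type":"array"},"force":{"type":"number"}},"required":["claw","xyz","twist"]}

```bash
mkdir -p pics; python3 - <<'E'
from workcell import bot
import cv2,numpy as np
s=bot.observe();print({k:np.round(v,3) for k,v in s.items()})
for c in("scene","top"):
    f=bot.grab_frame(c);cv2.imwrite(f"pics/{c}0.png",f["img"][:,:,::-1]);print(c,f["vfov"],f["cx"],f["cy"],np.round(f["view"],4).tolist(),[k for k in f])
    for q in("shoe","shoe_rim","positioner","pilot_tip","collar","stud_level"):
        print(q,[(np.round(d["position"],3).tolist(),round(d["score"],2)) for d in bot.find_in(c,q)])
E
```

```text
{'clock': np.float64(0.0), 'qpos': array([-1.248,  0.522, -0.036,  1.6  ,  0.021,  1.021, -0.113]), 'qd': array([-0.002,  0.001, -0.001,  0.001, -0.003, -0.   ,  0.   ]), 'joint_efforts': array([ 0.0000e+00, -9.2711e+01,  1.9800e+00, -3.6993e+01,  1.8000e-02,
        8.0000e-03,  0.0000e+00]), 'position': array([0.239, 0.577, 0.231]), 'tool_rot': array([-3.14 ,  0.   ,  2.749]), 'force': array([0.359, 0.958, 0.421]), 'moment': array([ 0.02 , -0.027, -0.048]), 'finger_force': np.float64(0.0), 'grip_width': np.float64(0.085)}
scene 52.01222157688907 318.40395532307116 195.97762903077236 [[0.731, 0.6824, -0.0024, -0.3236], [-0.5641, 0.6063, 0.5605, 0.2208], [0.3839, -0.4084, 0.8281, -1.5106], [0.0, 0.0, 0.0, 1.0]] ['img', 'vfov', 'cx', 'cy', 'view']
shoe [([0.485, 0.087, 0.01], 0.9)]
shoe_rim [([0.487, 0.087, 0.011], 0.88), ([0.557, 0.505, 0.016], 0.38)]
positioner [([0.683, -0.489, 0.066], 0.76), ([0.22, -0.343, 0.063], 0.66), ([0.58, -0.223, 0.066], 0.62)]
pilot_tip [([0.218, -0.344, 0.069], 0.81), ([0.578, -0.224, 0.066], 0.74), ([0.677, -0.491, 0.065], 0.56)]
collar [([0.574, 0.285, 0.029], 0.68)]
stud_level [([0.224, -0.35, 0.064], 0.88), ([0.679, -0.486, 0.068], 0.84), ([0.577, -0.224, 0.067], 0.71)]
top 56.61382965105679 320.2014642987073 192.00838153535585 [[0.0181, -0.9996, -0.0223, -0.0127], [0.9986, 0.0169, 0.0505, -0.4715], [-0.0501, -0.0232, 0.9985, -1.0905], [0.0, 0.0, 0.0, 1.0]] ['img', 'vfov', 'cx', 'cy', 'view']
shoe [([0.471, 0.099, 0.017], 0.87)]
shoe_rim [([0.472, 0.095, 0.011], 0.9)]
positioner [([0.556, -0.205, 0.066], 0.83), ([0.671, -0.488, 0.067], 0.79), ([0.2, -0.334, 0.068], 0.6)]
pilot_tip [([0.679, -0.49, 0.066], 0.82), ([0.555, -0.209, 0.064], 0.74), ([0.2, -0.328, 0.066], 0.68)]
collar [([0.573, 0.283, 0.025], 0.62)]
stud_level [([0.558, -0.209, 0.058], 0.82), ([0.2, -0.334, 0.067], 0.8)]
```

View pics/scene0.png

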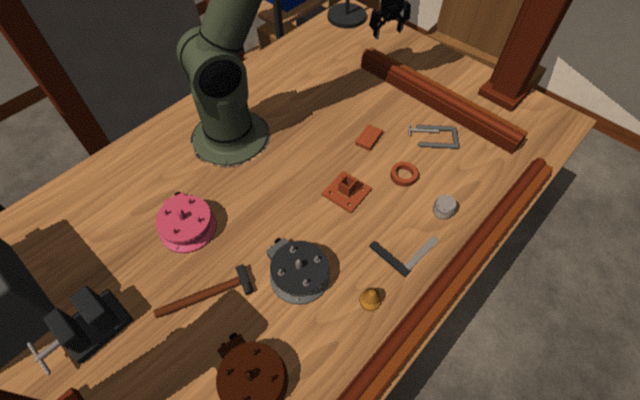

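View pics/top0.png

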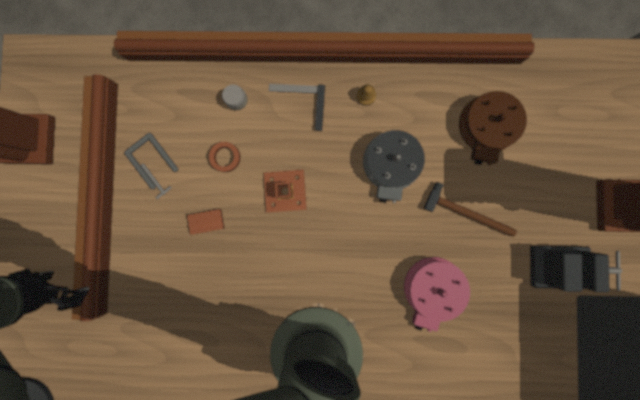

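The scene view shows the shoe at about (347,190), the grey positioner at (300,270), and the pink and brown look-alikes. The top view shows the shoe at (285,190), the positioner at (394,158) and the collar at (223,156). I'll look closer for accurate pixels.

```bash
python3 - <<'E'
import cv2,numpy as np
t=cv2.imread("pics/top0.png");s=cv2.imread("pics/scene0.png")
def crop(im,u,v,w=80,h=60,k=5):
    c=cv2.resize(im[v:v+h,u:u+w],None,fx=k,fy=k,interpolation=cv2.INTER_CUBIC)
    c=cv2.convertScaleAbs(c,alpha=1.5,beta=10)
    for i in range(0,w,10): cv2.putText(c,str(u+i),(i*k,8),0,.3,(255,255,255));cv2.line(c,(i*k,10),(i*k,16),(255,255,255))
    for i in range(0,h,10): cv2.putText(c,str(v+i),(0,i*k+4),0,.3,(255,255,255));cv2.line(c,(20,i*k),(28,i*k),(255,255,255))
    return c
cv2.imwrite("pics/c0.png",np.vstack([np.hstack([crop(t,245,162),crop(t,355,125,80,60)]),np.hstack([crop(s,308,160),crop(s,260,240)])]))
E
```

```text
(no output)
```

View pics/c0.png

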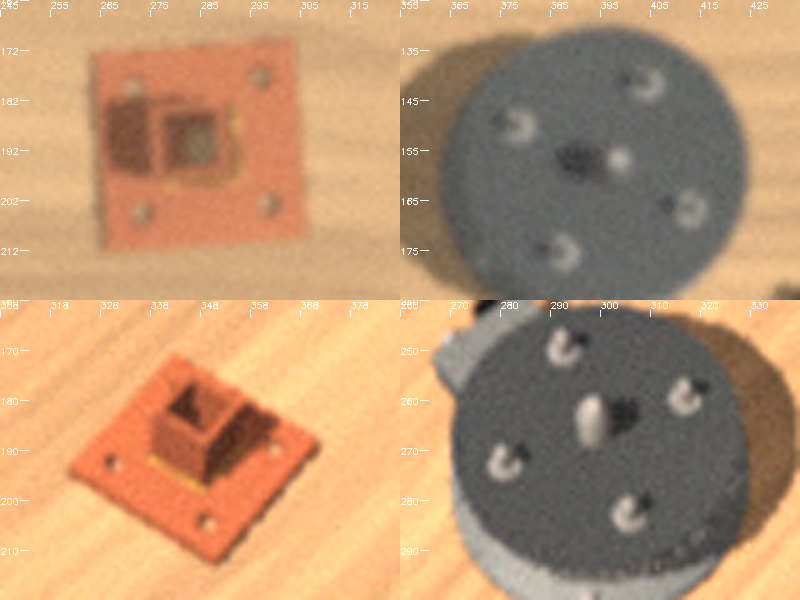

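The flange corners, tube, studs and pilot are all resolved. I'll fit both poses jointly, with a radial distortion term per camera.

```bash
cat > fit.py <<'E'
import numpy as np,cv2
from scipy.optimize import least_squares
C={"scene":(52.01222157688907,318.404,195.978,[[0.731,0.6824,-0.0024,-0.3236],[-0.5641,0.6063,0.5605,0.2208],[0.3839,-0.4084,0.8281,-1.5106],[0,0,0,1.]]),
"top":(56.61382965105679,320.2015,192.0084,[[0.0181,-0.9996,-0.0223,-0.0127],[0.9986,0.0169,0.0505,-0.4715],[-0.0501,-0.0232,0.9985,-1.0905],[0,0,0,1.]])}
def proj(cam,P,k=0,k2=0):
    vf,cx,cy,V=C[cam];f=200/np.tan(np.radians(vf/2));V=np.array(V)
    q=np.atleast_2d(P)@V[:3,:3].T+V[:3,3]
    x,y=q[:,0]/-q[:,2],-q[:,1]/-q[:,2];r=x*x+y*y;d=1+k*r+k2*r*r
    return np.c_[cx+f*x*d,cy+f*y*d]
def place(p,pts):
    x,y,a=p;c,s=np.cos(a),np.sin(a);pts=np.array(pts,float)
    return np.c_[x+c*pts[:,0]-s*pts[:,1],y+s*pts[:,0]+c*pts[:,1],pts[:,2]]
E
cat > run1.py <<'E'
from fit import *
fl=[(a*.06,b*.06,.010) for a,b in((1,1),(1,-1),(-1,-1),(-1,1))]
st=[(a*.038,b*.038,.086) for a,b in((1,1),(1,-1),(-1,-1),(-1,1))]+[(0,0,.101)]
# order top: (+x+y)=up-left,(+x-y)=up-right,(-x-y)=down-right,(-x+y)=down-left
O={"top":(np.array([(263.5,172.5),(304,170),(306.5,209.5),(265.5,212)]),np.array([(379,150),(404,141.4),(413,166.4),(388,175.4),(399,156.8)])),
 "scene":(np.array([(371.5,188.5),(351,213),(321.5,194),(342.5,171)]),np.array([(317,259.4),(306,282.4),(281,272.4),(293,249.4),(298.4,260.5)]))}
def run(cams,dist):
    def res(p):
        r=[]
        for c in cams:
            k=p[6+(c=="top")]*dist
            r+=[proj(c,place(p[:3],fl),k)-O[c][0],proj(c,place(p[3:6],st),k)-O[c][1]]
        return np.concatenate([a.ravel() for a in r]+[[] if dist else p[6:8]])
    s=least_squares(res,[.48,.09,0,.57,-.21,0,0,0]);print(cams,dist,np.round(s.x,4),"rms",np.sqrt(np.mean(s.fun**2)).round(2));return res(s.x)
for d in(0,1):
    for c in(["top"],["scene"],["top","scene"]): r=run(c,d)
print(r.reshape(-1,2).round(1).tolist())
print(proj("top",[0,0,0]),proj("scene",[0,0,0]))
E
python3 run1.py
```

```text
['top'] 0 [ 0.4731  0.101   0.0791  0.5654 -0.2154  0.3521  0.      0.    ] rms 0.54
['scene'] 0 [ 0.479   0.0981  0.0949  0.5766 -0.2208  0.3393  0.      0.    ] rms 0.62
['top', 'scene'] 0 [ 0.4754  0.1002  0.0856  0.5706 -0.2178  0.3461  0.      0.    ] rms 1.33
['top'] 1 [ 0.4731  0.1015  0.0791  0.5666 -0.2181  0.3521  0.3395 -0.2247] rms 0.51
['scene'] 1 [ 0.4791  0.0981  0.0948  0.5768 -0.2213  0.3394 -0.0822  0.    ] rms 0.65
['top', 'scene'] 1 [ 0.4753  0.1005  0.0857  0.5712 -0.2189  0.346   0.466  -0.3731] rms 1.08
[[0.9, -0.7], [-0.2, -1.1], [-0.0, -0.5], [1.2, -0.5], [0.2, -1.7], [-0.3, -1.2], [-0.2, -1.1], [0.3, -1.7], [-1.9, -0.8], [0.3, -0.9], [-0.5, -1.2], [-0.6, -1.3], [-0.1, -1.0], [-0.7, -2.0], [-1.1, -0.2], [-2.0, -0.8], [-1.6, -1.8], [-0.6, 1.4]]
[[315.87694397 352.56179912]] [[230.58475396 136.05683336]]
```

Call:
apply_moves(claw=[0.085, 0.085, 0.085, 0.085, 0.085, 0.085, 0.085, 0.085, 0.085, 0.085, 0.085, 0.085, 0.085, 0.085, 0.085, 0.085, 0.085, 0.085, 0.085, 0.085], xyz=[[0, 0, 0], [0, 0, 0], [0, 0, 0], [0, 0, 0], [0, 0, 0], [0, 0, 0], [0, 0, 0], [0, 0, 0], [-0.041, 0.016, 0], [-0.041, 0.016, 0], [-0.041, 0.016, 0], [-0.041, 0.016, 0], [-0.041, 0.016, 0], [-0.041, 0.016, 0], [-0.041, 0.016, 0], [-0.041, 0.016, 0], [-0.041, 0.016, 0], [-0.041, 0.016, 0], [-0.041, 0.016, 0], [-0.041, 0.016, 0]], twist=[[0, 0, 0.1365], [0, 0, 0.1365], [0, 0, 0.1365], [0, 0, 0.1365], [0, 0, 0.1365], [0, 0, 0.1365], [0, 0, 0.1365], [0, 0, 0.1365], [0, 0, 0], [0, 0, 0], [0, 0, 0], [0, 0, 0], [0, 0, 0], [0, 0, 0], [0, 0, 0], [0, 0, 0], [0, 0, 0], [0, 0, 0], [0, 0, 0], [0, 0, 0]])

```text
clock: 2.7
position: [0.4734, 0.1021, 0.2316]
tool_rot: [3.141, -0.0, 1.657]
force: [0.8, 1.0, 0.5]
grip_width: 0.0852
finger_force: 0.0
```

Call:
apply_moves(claw=[0.085, 0.085, 0.085, 0.085, 0.085, 0.085, 0.085, 0.085, 0.085, 0.085], xyz=[[-0.002, 0.0015, 0.028], [0, 0, 0.03], [0, 0, 0.03], [0, 0, 0.03], [0, 0, 0.03], [0, 0, 0.02], [0, 0, 0.015], [0, 0, 0.015], [0, 0, 0.009], [0, 0, 0]], twist=[[0, 0, 0], [0, 0, 0], [0, 0, 0], [0, 0, 0], [0, 0, 0], [0, 0, 0], [0, 0, 0], [0, 0, 0], [0, 0, 0], [0, 0, 0]], force=40)

```text
clock: 3.7
position: [0.474, 0.1017, 0.0236]
tool_rot: [-3.14, 0.0, 1.657]
force: [-0.1, -0.3, 0.2]
grip_width: 0.0849
finger_force: 0.0
```

Call:
apply_moves(claw=[0.06, 0.05, 0.04, 0.03, 0.03, 0.03, 0.03, 0.03], xyz=[[0, 0, 0], [0, 0, 0], [0, 0, 0], [0, 0, 0], [0, 0, 0], [0, 0, 0], [0, 0, 0], [0, 0, 0]], twist=[[0, 0, 0], [0, 0, 0], [0, 0, 0], [0, 0, 0], [0, 0, 0], [0, 0, 0], [0, 0, 0], [0, 0, 0]], force=40)

```text
clock: 4.5
position: [0.475, 0.102, 0.025]
tool_rot: [3.14, -0.0, 1.657]
force: [-0.5, -0.7, 9.4]
grip_width: 0.0416
finger_force: 40.6
```

Call:
apply_moves(claw=[0.03, 0.03, 0.03, 0.03, 0.03, 0.03, 0.03, 0.03, 0.03, 0.03], xyz=[[0, 0, -0.003], [0, 0, -0.007], [0, 0, -0.015], [0, 0, -0.02], [0, 0, -0.025], [0, 0, -0.025], [0, 0, -0.025], [0, 0, -0.025], [0, 0, -0.015], [0, 0, -0.005]], twist=[[0, 0, 0], [0, 0, 0], [0, 0, 0], [0, 0, 0], [0, 0, 0], [0, 0, 0], [0, 0, 0], [0, 0, 0], [0, 0, 0], [0, 0, 0]], force=60)

```text
clock: 5.5
position: [0.4747, 0.1019, 0.191]
tool_rot: [3.14, -0.001, 1.657]
force: [-0.1, -0.3, -6.5]
grip_width: 0.0415
finger_force: 62.3
```

Call:
apply_moves(claw=[0.03, 0.03, 0.03, 0.03, 0.03, 0.03, 0.03, 0.03, 0.03, 0.03, 0.03, 0.03, 0.03, 0.03, 0.03, 0.03, 0.03, 0.03], xyz=[[0, 0, 0], [0, 0, 0], [0, 0, 0], [0, 0, 0], [-0.015, -0.001, 0], [-0.028, -0.0015, 0], [-0.028, -0.0015, 0], [-0.03, -0.0015, 0], [-0.03, -0.0015, 0], [-0.03, -0.0015, 0], [-0.03, -0.0015, 0], [-0.03, -0.0015, 0], [-0.03, -0.0015, 0], [-0.03, -0.0015, 0], [-0.03, -0.0015, 0], [-0.018, -0.0015, 0], [-0.0056, -0.001, 0], [0, 0, 0]], twist=[[0, 0, -0.065], [0, 0, -0.065], [0, 0, -0.065], [0, 0, -0.065], [0, 0, 0], [0, 0, 0], [0, 0, 0], [0, 0, 0], [0, 0, 0], [0, 0, 0], [0, 0, 0], [0, 0, 0], [0, 0, 0], [0, 0, 0], [0, 0, 0], [0, 0, 0], [0, 0, 0], [0, 0, 0]])

```text
clock: 7.3
position: [0.57, -0.2193, 0.1887]
tool_rot: [-3.141, -0.001, 1.916]
force: [0.2, 0.5, -6.0]
grip_width: 0.0414
finger_force: 62.1
```

```bash
python3 - <<'E'
from workcell import bot
import cv2,numpy as np
from fit import *
s=bot.observe();print({k:np.round(s[k],4) for k in("clock","position","tool_rot","force","moment","grip_width")})
def crop(c,u,v,w=80,h=60,k=5):
    f=bot.grab_frame(c)["img"][:,:,::-1];cv2.imwrite(f"pics/{c}1.png",f)
    c=cv2.resize(f[v:v+h,u:u+w],None,fx=k,fy=k,interpolation=cv2.INTER_CUBIC);c=cv2.convertScaleAbs(c,alpha=1.5,beta=10)
    for i in range(0,w,10): cv2.putText(c,str(u+i),(i*k,8),0,.3,(255,255,255));cv2.line(c,(i*k,10),(i*k,16),(255,255,255))
    for i in range(0,h,10): cv2.putText(c,str(v+i),(0,i*k+4),0,.3,(255,255,255));cv2.line(c,(20,i*k),(28,i*k),(255,255,255))
    return c
u=lambda c,z:proj(c,[.571,-.219,z])[0].astype(int)
p=u("top",.13);q=u("scene",.12)
a=crop("top",p[0]-50,p[1]-38,100,75,4);b=crop("scene",q[0]-50,q[1]-70,100,140,4)
o=np.zeros((560,800,3),np.uint8);o[:300,:400]=a;o[:560,400:]=b
cv2.imwrite("pics/c1.png",o);print(p,q)
E
```

```text
{'clock': np.float64(7.3), 'position': array([ 0.57  , -0.2193,  0.1887]), 'tool_rot': array([-3.1407e+00, -7.0000e-04,  1.9160e+00]), 'force': array([ 0.211 ,  0.5228, -6.0362]), 'moment': array([ 0.0754, -0.0094,  0.0077]), 'grip_width': np.float64(0.0414)}
[400 153] [297 258]
```

View pics/c1.png

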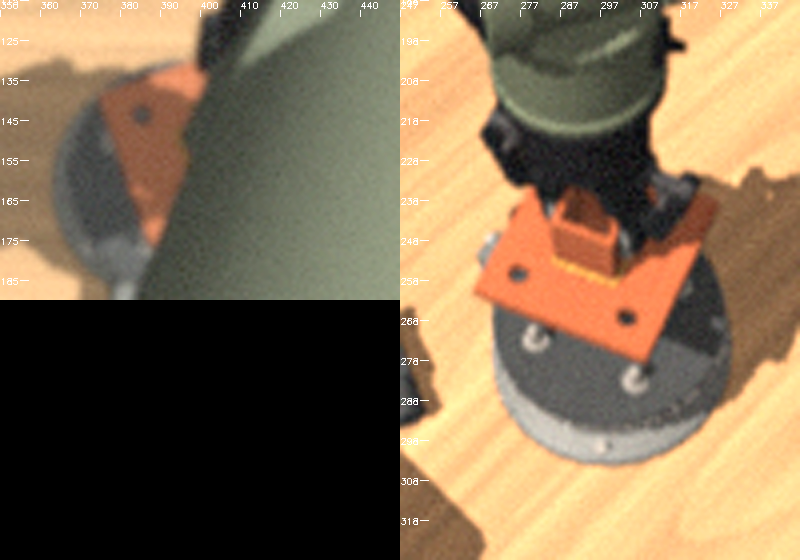

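The scene view shows the flange held level over the faceplate, with its corners at (265.5,261), (307.8,278.5) and (326.5,238.8), its holes at (276.3,256.3) and (303.8,267.3), and two visible studs. The top view is mostly blocked, but two flange corners show at (375,139.3) and (388,177).

```bash
cat > run2.py <<'E'
from fit import *
zt=.1887-.0248+.010
S=np.array([(-.06,.06,zt),(-.06,-.06,zt),(.06,-.06,zt),(-.038,.038,zt-.001),(-.038,-.038,zt-.001)])
oS=np.array([(265.5,261),(307.75,278.5),(326.5,238.75),(276.3,256.3),(303.8,267.3)])
T=np.array([(.06,.06,zt),(-.06,.06,zt),(.038,.038,zt-.001)])
oT=np.array([(375,139.3),(388,177),(385.25,143.75)])
for n,c,P,o in(("scene","scene",S,oS),("top","top",T,oT)):
    f=lambda p:(proj(c,place(p[:3],P))-o).ravel()
    s=least_squares(f,[.57,-.22,.34]);print(n,s.x.round(4),f(s.x).reshape(-1,2).round(1).tolist())
E
python3 run2.py
```

```text
scene [ 0.5715 -0.2208  1.9152] [[-0.6, -0.3], [0.3, -0.3], [0.3, -0.1], [0.2, 0.4], [-0.2, 0.3]]
top [ 0.5695 -0.2189  0.3282] [[-0.9, -2.8], [1.0, 4.3], [-0.2, -1.6]]
```

```bash
cat > run3.py <<'E'
from fit import *
from scipy.ndimage import map_coordinates,gaussian_filter
from scipy.optimize import minimize
th=np.linspace(0,2*np.pi,240,endpoint=False)
for cam in("scene","top"):
    im=cv2.imread(f"pics/{cam}0.png").astype(float)
    red=gaussian_filter(im[:,:,2],.6)
    def samp(p,dr,z=.066):
        r=p[2]+dr;uv=proj(cam,np.c_[p[0]+r*np.cos(th),p[1]+r*np.sin(th),0*th+z]);return map_coordinates(red,[uv[:,1]-.5,uv[:,0]-.5],order=1)
    for R0 in(.080,.082,.084):
        cost=lambda p:-np.mean(np.clip(samp((p[0],p[1],R0),.003)-samp((p[0],p[1],R0),-.003),-10,40))
        best=min((minimize(cost,[x,y],method="Nelder-Mead",options=dict(xatol=1e-4,initial_simplex=[[x,y],[x+.004,y],[x,y+.004]])) for x in(.562,.57,.578) for y in(-.226,-.22,-.212)),key=lambda s:s.fun)
        print(cam,R0,best.x.round(4),round(best.fun,2))
E
python3 run3.py
```

```text
scene 0.08 [ 0.5723 -0.2188] -22.35
scene 0.082 [ 0.5737 -0.2186] -25.12
scene 0.084 [ 0.5757 -0.2178] -25.93
top 0.08 [ 0.5659 -0.2166] -22.9
top 0.082 [ 0.5664 -0.214 ] -24.53
top 0.084 [ 0.5648 -0.2122] -25.31
```

Call:
apply_moves(claw=[0.03, 0.03, 0.03, 0.03, 0.03, 0.03], xyz=[[0.0007, 0.0024, 0.01], [0, 0, 0.015], [0, 0, 0.015], [0, 0, 0.01], [0, 0, 0.005], [0, 0, 0]], twist=[[0, 0, 0], [0, 0, 0], [0, 0, 0], [0, 0, 0], [0, 0, 0], [0, 0, 0]])

```text
clock: 8.0
position: [0.5721, -0.2177, 0.1334]
tool_rot: [-3.14, -0.001, 1.917]
force: [0.8, -0.6, -5.1]
grip_width: 0.0412
finger_force: 62.1
```

```bash
python3 - <<'E'
from workcell import bot
import cv2,numpy as np
s=bot.observe();print({k:np.round(s[k],4) for k in("clock","position","tool_rot","force","moment","grip_width")})
def crop(f,u,v,w,h,k):
    c=cv2.resize(f[v:v+h,u:u+w],None,fx=k,fy=k,interpolation=cv2.INTER_CUBIC);c=cv2.convertScaleAbs(c,alpha=1.6,beta=15)
    for i in range(0,w,10): cv2.putText(c,str(u+i),(i*k,8),0,.3,(255,255,255));cv2.line(c,(i*k,10),(i*k,16),(255,255,255))
    for i in range(0,h,10): cv2.putText(c,str(v+i),(0,i*k+4),0,.3,(255,255,255));cv2.line(c,(20,i*k),(28,i*k),(255,255,255))
    return c
f=np.mean([bot.grab_frame("scene")["img"][:,:,::-1] for _ in range(3)],0).astype(np.uint8);g=np.mean([bot.grab_frame("top")["img"][:,:,::-1] for _ in range(3)],0).astype(np.uint8)
cv2.imwrite("pics/scene2.png",f);cv2.imwrite("pics/top2.png",g)
cv2.imwrite("pics/c2.png",np.hstack([crop(f,252,222,88,88,6),crop(g,355,125,45,88,6)]))
E
```

```text
{'clock': np.float64(8.0), 'position': array([ 0.5721, -0.2177,  0.1334]), 'tool_rot': array([-3.1404e+00, -6.0000e-04,  1.9166e+00]), 'force': array([ 0.7665, -0.609 , -5.0502]), 'moment': array([-0.0415, -0.014 ,  0.011 ]), 'grip_width': np.float64(0.0412)}
```

View pics/c2.png

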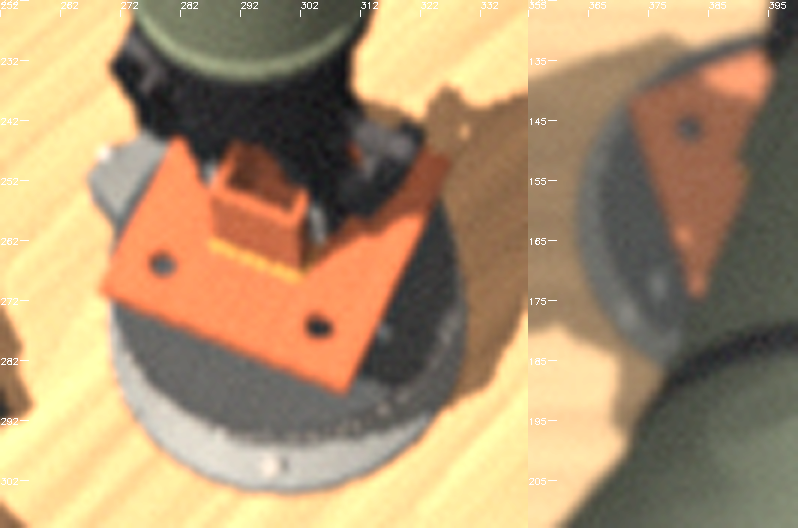

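The scene view now shows all four flange corners, at (269,270.3), (309.8,287.7), (327,248.2) and (282,244.8), and holes at (279,266) and (305.2,276.3). The top view shows only one real corner at (372,141.7) and a hole at (382,146.2); the lower "corner" I used before is the arm hiding the flange, so I'm refitting without it.

```bash
cat > run4.py <<'E'
from fit import *
def go(z,oS,topc,toph,edges):
    zt=z-.0248+.010
    S=[(-.06,.06,zt),(-.06,-.06,zt),(.06,-.06,zt),(.06,.06,zt),(-.038,.038,zt-.001),(-.038,-.038,zt-.001)]
    oS=np.array(oS,float);m=~np.isnan(oS[:,0])
    s=least_squares(lambda p:(proj("scene",place(p,S))-oS)[m].ravel(),[.57,-.22,1.91]);print("scene",s.x.round(4),s.fun.round(1))
    T=[(.06,.06,zt),(.038,.038,zt-.001),(-.06,.06,zt),(.06,-.06,zt)]
    def f(p):
        q=proj("top",place(p,T));r=list((q[0]-topc))+list(q[1]-toph)
        for e,i in zip(edges,(2,3)):
            d=q[i]-q[0];n=np.array([-d[1],d[0]])/np.hypot(*d);r.append(n@(np.array(e)-q[0]))
        return np.array(r)
    s=least_squares(f,[.57,-.22,.34]);print("top",s.x.round(4),s.fun.round(1))
N=np.nan
go(.1887,[(265.5,261),(307.75,278.5),(326.5,238.75),(N,N),(276.3,256.3),(303.8,267.3)],(375,139.3),(385.25,143.75),[(388,177),(398,131)])
go(.1334,[(269,270.3),(309.8,287.7),(327,248.2),(282,244.8),(279,266),(305.2,276.3)],(372,141.7),(382,146.2),[(383.2,174.5),(394.5,133.3)])
E
python3 run4.py
```

```text
scene [ 0.5715 -0.2208  1.9152] [-0.6 -0.3  0.3 -0.3  0.3 -0.1  0.2  0.4 -0.2  0.3]
top [ 0.5649 -0.2208  0.3458] [-0.4 -0.4  0.4  0.5  0.   0.1]
scene [ 0.5749 -0.2254  1.9943] [-1.3  3.5  0.9  0.1 -1.8 -0.1  2.3 -9.1 -0.4  3.1  0.3  1.5]
top [ 0.5691 -0.2198  0.3479] [-0.3 -0.3  0.1  0.2  0.2 -0.2]
```

```bash
sed -i 's/(282,244.8)/(N,N)/' run4.py; python3 run4.py | tail -2
```

```text
scene [ 0.574  -0.2198  1.9239] [-0.8 -0.1 -0.  -0.7  0.3  0.2  0.3  0.3  0.2  0.3]
top [ 0.5691 -0.2198  0.3479] [-0.3 -0.3  0.1  0.2  0.2 -0.2]
```

Call:
apply_moves(claw=[0.03, 0.03, 0.03, 0.03, 0.03, 0.03, 0.03], xyz=[[0.002, 0.0003, 0], [0, 0, 0.003], [0, 0, 0.003], [0, 0, 0.002], [0, 0, 0.001], [0, 0, 0.001], [0, 0, 0]], twist=[[0, 0, 0], [0, 0, 0], [0, 0, 0], [0, 0, 0], [0, 0, 0], [0, 0, 0], [0, 0, 0]])

```text
clock: 9.0
position: [0.5721, -0.2158, 0.1242]
tool_rot: [-3.141, -0.0, 1.917]
force: [0.2, -1.1, -7.3]
grip_width: 0.0413
finger_force: 62.1
```

Call:
apply_moves(claw=[0.03, 0.03, 0.03, 0.03], xyz=[[0, 0, 0.001], [0, 0, 0.001], [0, 0, 0.001], [0, 0, 0]], twist=[[0, 0, 0], [0, 0, 0], [0, 0, 0], [0, 0, 0]])

```text
clock: 9.4
position: [0.572, -0.2157, 0.1211]
tool_rot: [-3.141, -0.0, 1.917]
force: [1.0, 0.0, -5.6]
grip_width: 0.0412
finger_force: 62.1
```

Call:
apply_moves(claw=[0.03, 0.03, 0.03, 0.03], xyz=[[0, 0, 0.001], [0, 0, 0.001], [0, 0, 0.0005], [0, 0, 0]], twist=[[0, 0, 0], [0, 0, 0], [0, 0, 0], [0, 0, 0]])

```text
clock: 9.8
position: [0.5721, -0.2158, 0.1187]
tool_rot: [-3.141, -0.0, 1.917]
force: [0.4, 0.4, -5.7]
grip_width: 0.0412
finger_force: 62.1
```

```bash
cat > st.py <<'E'
from workcell import bot
import numpy as np
s=bot.observe();print({k:np.round(s[k],4).tolist() for k in("clock","position","tool_rot","force","moment")})
a=s["tool_rot"][2];f=s["force"];print("tool x,y force",round(f[0]*np.cos(a)+f[1]*np.sin(a),2),round(f[0]*np.sin(a)-f[1]*np.cos(a),2))
E
python3 st.py
```

```text
{'clock': 9.8, 'position': [0.5721, -0.2158, 0.1187], 'tool_rot': [-3.1415, -0.0001, 1.9168], 'force': [0.3607, 0.356, -5.6689], 'moment': [0.0217, -0.0235, 0.0055]}
tool x,y force 0.21 0.46
```

Call:
apply_moves(claw=[0.03, 0.03, 0.03, 0.03], xyz=[[0, 0, 0.001], [0, 0, 0.001], [0, 0, 0.0005], [0, 0, 0]], twist=[[0, 0, 0], [0, 0, 0], [0, 0, 0], [0, 0, 0]])

```text
clock: 10.2
position: [0.5721, -0.2158, 0.1162]
tool_rot: [-3.141, -0.0, 1.917]
force: [0.1, -0.8, -6.1]
grip_width: 0.0416
finger_force: 62.1
```

```bash
python3 st.py
```

```text
{'clock': 10.2, 'position': [0.5721, -0.2158, 0.1162], 'tool_rot': [-3.1415, -0.0001, 1.9167], 'force': [0.0632, -0.8085, -6.0538], 'moment': [0.027, 0.0227, -0.0368]}
tool x,y force -0.78 -0.21
```

Call:
apply_moves(claw=[0.03, 0.03, 0.03, 0.03, 0.03], xyz=[[0, 0, 0.001], [0, 0, 0.001], [0, 0, 0.001], [0, 0, 0.001], [0, 0, 0]], twist=[[0, 0, 0], [0, 0, 0], [0, 0, 0], [0, 0, 0], [0, 0, 0]])

```text
clock: 10.7
position: [0.5721, -0.2157, 0.1121]
tool_rot: [-3.141, -0.0, 1.917]
force: [-0.0, -0.8, -6.7]
grip_width: 0.0412
finger_force: 62.1
```

```bash
python3 st.py
```

```text
{'clock': 10.7, 'position': [0.5721, -0.2157, 0.1121], 'tool_rot': [-3.1414, -0.0001, 1.9168], 'force': [-0.0062, -0.7933, -6.6508], 'moment': [-0.0416, -0.0141, -0.0047]}
tool x,y force -0.74 -0.27
```

Call:
apply_moves(claw=[0.03, 0.03, 0.03, 0.03], xyz=[[0, 0, 0.001], [0, 0, 0.001], [0, 0, 0.001], [0, 0, 0]], twist=[[0, 0, 0], [0, 0, 0], [0, 0, 0], [0, 0, 0]])

```text
clock: 11.1
position: [0.5721, -0.2157, 0.1092]
tool_rot: [-3.141, -0.0, 1.917]
force: [-0.2, -0.3, -6.1]
grip_width: 0.0414
finger_force: 62.1
```

```bash
python3 st.py
```

```text
{'clock': 11.1, 'position': [0.5721, -0.2157, 0.1092], 'tool_rot': [-3.1414, -0.0001, 1.9168], 'force': [-0.2406, -0.2515, -6.1365], 'moment': [-0.0356, -0.0093, -0.008]}
tool x,y force -0.16 -0.31
```

Call:
apply_moves(claw=[0.03, 0.03, 0.03, 0.03, 0.03], xyz=[[0, 0, 0.001], [0, 0, 0.001], [0, 0, 0.001], [0, 0, 0.001], [0, 0, 0]], twist=[[0, 0, 0], [0, 0, 0], [0, 0, 0], [0, 0, 0], [0, 0, 0]])

```text
clock: 11.6
position: [0.572, -0.2158, 0.1051]
tool_rot: [-3.141, -0.0, 1.917]
force: [0.2, 0.5, -6.0]
grip_width: 0.0414
finger_force: 62.1
```

```bash
python3 st.py
```

```text
{'clock': 11.6, 'position': [0.572, -0.2158, 0.1051], 'tool_rot': [-3.1414, -0.0001, 1.9167], 'force': [0.2361, 0.5137, -6.0152], 'moment': [0.0076, -0.0218, 0.0054]}
tool x,y force 0.4 0.4
```

Call:
apply_moves(claw=[0.03, 0.03, 0.03, 0.03, 0.03, 0.03], xyz=[[0, 0, 0.001], [0, 0, 0.001], [0, 0, 0.001], [0, 0, 0.001], [0, 0, 0.001], [0, 0, 0]], twist=[[0, 0, 0], [0, 0, 0], [0, 0, 0], [0, 0, 0], [0, 0, 0], [0, 0, 0]])

```text
clock: 12.2
position: [0.5721, -0.2158, 0.1001]
tool_rot: [-3.141, -0.0, 1.917]
force: [0.3, 1.4, -6.4]
grip_width: 0.0409
finger_force: 62.1
```

Call:
apply_moves(claw=[0.03, 0.03, 0.03, 0.03, 0.03, 0.03, 0.03], xyz=[[0, 0, 0.001], [0, 0, 0.001], [0, 0, 0.001], [0, 0, 0.001], [0, 0, 0.001], [0, 0, 0.001], [0, 0, 0]], twist=[[0, 0, 0], [0, 0, 0], [0, 0, 0], [0, 0, 0], [0, 0, 0], [0, 0, 0], [0, 0, 0]])

```text
clock: 12.9
position: [0.5721, -0.2157, 0.0942]
tool_rot: [-3.141, -0.0, 1.917]
force: [0.3, 0.5, -6.5]
grip_width: 0.0414
finger_force: 62.1
```

```bash
python3 st.py
```

```text
{'clock': 12.9, 'position': [0.5721, -0.2157, 0.0942], 'tool_rot': [-3.1415, -0.0001, 1.9167], 'force': [0.3479, 0.5397, -6.4718], 'moment': [-0.0179, 0.032, 0.0325]}
tool x,y force 0.39 0.51
```

Call:
apply_moves(claw=[0.03, 0.03, 0.03, 0.03, 0.03, 0.03], xyz=[[0, 0, 0.0005], [0, 0, 0.0005], [0, 0, 0.0005], [0, 0, 0.0005], [0, 0, 0.0005], [0, 0, 0]], twist=[[0, 0, 0], [0, 0, 0], [0, 0, 0], [0, 0, 0], [0, 0, 0], [0, 0, 0]])

```text
clock: 13.5
position: [0.5721, -0.2158, 0.0917]
tool_rot: [-3.141, -0.0, 1.917]
force: [0.9, -0.1, -6.9]
grip_width: 0.0411
finger_force: 62.1
```

Call:
apply_moves(claw=[0.03, 0.03, 0.03, 0.03], xyz=[[0, 0, 0.0005], [0, 0, 0.0005], [0, 0, 0.0005], [0, 0, 0]], twist=[[0, 0, 0], [0, 0, 0], [0, 0, 0], [0, 0, 0]])

```text
clock: 13.9
position: [0.5721, -0.2158, 0.0911]
tool_rot: [3.141, -0.0, 1.917]
force: [-6.7, 2.5, 10.1]
grip_width: 0.0416
finger_force: 64.2
```

The upward force appeared at the expected seated height, so I'm easing off slightly, opening and retreating upward.

Call:
apply_moves(claw=[0.045, 0.05, 0.06, 0.07, 0.08, 0.085, 0.085, 0.085, 0.085, 0.085], xyz=[[0, 0, -0.0005], [0, 0, 0], [0, 0, 0], [0, 0, 0], [0, 0, 0], [0, 0, 0], [0, 0, 0], [0, 0, 0], [0, 0, 0], [0, 0, 0]], twist=[[0, 0, 0], [0, 0, 0], [0, 0, 0], [0, 0, 0], [0, 0, 0], [0, 0, 0], [0, 0, 0], [0, 0, 0], [0, 0, 0], [0, 0, 0]])

```text
clock: 14.9
position: [0.5721, -0.2158, 0.0908]
tool_rot: [-3.142, -0.0, 1.917]
force: [-0.3, -0.0, -0.1]
grip_width: 0.0849
finger_force: 0.0
```

Call:
apply_moves(claw=[0.085, 0.085, 0.085, 0.085, 0.085, 0.085, 0.085, 0.085, 0.085, 0.085, 0.085, 0.085, 0.085, 0.085, 0.085, 0.085], xyz=[[0, 0, -0.005], [0, 0, -0.01], [0, 0, -0.02], [0, 0, -0.025], [0, 0, -0.03], [0, 0, -0.03], [0, 0, -0.03], [0.04, 0, 0], [0.04, 0, 0], [0.04, 0, 0], [0.04, 0, 0], [0.04, 0, 0], [0.04, 0, 0], [0.02, 0, 0], [0, 0, 0], [0, 0, 0]], twist=[[0, 0, 0], [0, 0, 0], [0, 0, 0], [0, 0, 0], [0, 0, 0], [0, 0, 0], [0, 0, 0], [0, 0, 0], [0, 0, 0], [0, 0, 0], [0, 0, 0], [0, 0, 0], [0, 0, 0], [0, 0, 0], [0, 0, 0], [0, 0, 0]])

```text
clock: 16.5
position: [0.4842, 0.0287, 0.2415]
tool_rot: [3.141, 0.0, 1.917]
force: [-0.0, -0.5, -0.2]
grip_width: 0.085
finger_force: 0.0
```

```bash
python3 st.py; python3 - <<'E'
from workcell import bot
import cv2,numpy as np
f=bot.grab_frame("scene")["img"][:,:,::-1];g=bot.grab_frame("top")["img"][:,:,::-1]
cv2.imwrite("pics/c3.png",np.hstack([cv2.resize(f[225:305,255:345],None,fx=4,fy=4),cv2.resize(g[120:200,350:440],None,fx=4,fy=4)]))
E
```

```text
{'clock': 16.5, 'position': [0.4842, 0.0287, 0.2415], 'tool_rot': [3.1406, 0.0002, 1.9172], 'force': [-0.0107, -0.5008, -0.1512], 'moment': [-0.0779, 0.0431, -0.0418]}
tool x,y force -0.47 -0.18
```

View pics/c3.png

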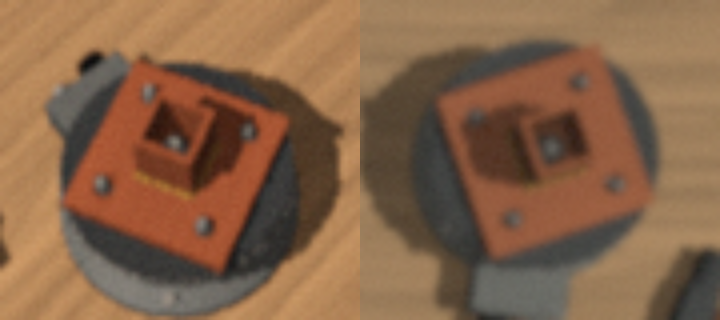

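Both views show the four studs standing through the holes, the pilot inside the socket and the flange flat on the faceplate; in the left crop the studs are at about (148,92), (249,131), (101,184) and (204,226).

```bash
python3 -c "
from workcell import bot
print(bot.job_done())"
```

```text
the job is handed in; nothing more can be done
None
```

The shoe is seated flat on the grey positioner's faceplate with all four studs through its holes; it is released, the arm is clear, and I handed the job in at about 16.5 s (no verdict was returned).

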